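# Load the UV tray and set its lamp

## Task

Get the plate-sealing tools ready for UV treatment: lay the blue sealing paddle and the wooden-handled brush flat in the tray compartments shaped for them, fully down between the walls, blade and bristles towards the lamp's hinge. Then swing the raised UV lamp down over them to 45 degrees from level, where its orange line marks it, and let go so that it stands there by itself. Leave the other things on the bench where they are.

Things in the scene. Friction and masses are not known exactly. Their poses are not given: they have to be found in the camera images.
- paddle_grip (a point): Blue plastic sealing paddle, 160 mm long, 60 g: handle 22 mm wide, 16 mm high, then a square blade 60 x 60 mm, 6 mm thick, all flat underneath. This point is on the handle near the centre of mass, half-way up (8 mm). x points to the blade, whose far edge is 90 mm ahead (blade begins 30 mm ahead); the handle's end is 70 mm behind; z up.
- paddle_tip (a point): Middle of the far edge of the paddle's blade, 90 mm ahead of paddle_grip along x and 5 mm above the underside.
- brush_grip (a point): Brush, 160 mm long, 60 g: wooden handle 20 mm wide, 16 mm high, then a steel ferrule 32 mm wide and stiff black bristles 34 mm wide, 10 mm thick, all flat underneath. This point is on the handle near the centre of mass, half-way up (8 mm). x points to the bristles, whose end is 90 mm ahead (ferrule begins 29 mm ahead); the handle's end is 70 mm behind; z up.
- brush_tip (a point): Middle of the end of the bristles, 90 mm ahead of brush_grip along x and 5 mm above the underside.
- paddle_bay (a point): Where paddle_grip lies when the paddle is down in the wide compartment: 8 mm above the tray floor; x towards the lamp's hinge (blade end), y to the brush's compartment, z up. 170 mm long inside (95 mm ahead of the point, 75 behind), 70 mm wide for the blade, 32 mm for the handle's end: 5 mm of play all round. A reversed paddle does not fit.
- station: The fixed tray with the lamp: grey floor 235 x 150 mm, its top 6 mm above the bench, white walls 12 mm high on it. From 38 mm behind paddle_bay to 28 mm ahead there are no walls, right across the tray, so fingers find room beside the handles down to the floor. Origin on the bench, 10 mm ahead of the two bay points; x towards the hinge.
- brush_bay (a point): The same for the brush and the narrow compartment, 71 mm beside paddle_bay: 44 mm wide for the bristles and ferrule, 32 mm wide for the end of the handle, 170 mm long inside, about 5 mm of play.
- lamp (a joint): Angle of the UV lamp, rad: 0 = level over the tray, 0.785 = 45 degrees, 1.57 = upright, at most 1.95. It starts raised (1.45 to 1.85). An orange line on the outer side of the +y hinge post slopes at 45 degrees: parallel to it is right. The hinge is stiff by friction (0.6 N m) and stays where it is left; about 3 to 6 N at the handle moves it.
- lamp_hinge (a point): Middle of the lamp's hinge line, on the fixed tray's end, 60 mm above the bench, 125 mm ahead of the bay points, between two posts 75 mm high, 30 mm thick, 168 mm apart: a tool carried in sideways at low height can hit a post or the raised lamp. Axes as those of the tray: x points away from the tray's compartments, y along the hinge line, z up.
- lamp_handle (a point): Centre of the lamp's handle: orange round bar 12 mm thick, parallel to the hinge line, 82 mm free between its holders, 187 mm from the hinge line, 36 mm clear of the white lamp head (148 mm wide, 22 mm thick), which two side arms carry. At angle a it lies 187 mm x cos(a) from the hinge line towards the compartments and 187 mm x sin(a) above it.
- paddle: The paddle as a whole (origin under the middle of its length, x to the blade).
- brush: The brush as a whole (origin under the middle of its length, x to the bristles).
- plate: Bystander: white 96-well plate, 127 x 86 x 18 mm, loose; origin under its centre.
- tipbox: Bystander: purple box of pipette tips with a clear lid, 120 x 85 x 66 mm, loose; origin under its centre.
- tuberack: Bystander: green tube rack, 100 x 56 x 44 mm, loose; origin under its centre.
- bottle: Bystander: amber reagent bottle, 60 mm thick, 130 mm high, loose; origin under its centre.
- pipette: Bystander: grey pipette lying on the bench beside the tray, 225 mm long, 22 mm high, loose; origin under it.

How it is judged (in metres and radians):
On the way, in this order (a step that is already met when the one before it is completed fails the run):
1. paddle and brush lie flat in their compartments, let go, with the lamp still raised (x of paddle_grip in the frame of paddle_bay between -0.008 and 0.008 m and y of paddle_grip in the frame of paddle_bay between -0.008 and 0.008 m and z of paddle_grip in the frame of paddle_bay between -0.003 and 0.003 m and x of paddle_tip in the frame of paddle_bay above 0.07 m and angle between each of paddle_grip, brush_grip's own z axis and vertical below 0.06 rad and contact force between the fingers and paddle below 0.3 N and x of brush_grip in the frame of brush_bay between -0.008 and 0.008 m and y of brush_grip in the frame of brush_bay between -0.008 and 0.008 m and z of brush_grip in the frame of brush_bay between -0.003 and 0.003 m and x of brush_tip in the frame of brush_bay above 0.07 m and contact force between the fingers and brush below 0.3 N and value of joint lamp above 1.1 rad), for 0.2 s.
2. the lamp has been swung down to 45 degrees (value of joint lamp between 0.698 and 0.873 rad), for 0.2 s.
At the end, for the whole second after the job is handed in: Paddle and brush lie flat (0.06 rad) in their own compartments, within 8 mm along and across and 3 mm in height of the listed places, blade and bristles towards the hinge, released, at rest; the lamp stands still by itself at 45 degrees, within 5 degrees (0.698 to 0.873 rad) (all of step 2 and x of paddle_grip in the frame of paddle_bay between -0.008 and 0.008 m and y of paddle_grip in the frame of paddle_bay between -0.008 and 0.008 m and z of paddle_grip in the frame of paddle_bay between -0.003 and 0.003 m and x of paddle_tip in the frame of paddle_bay above 0.07 m and angle between each of paddle_grip, brush_grip's own z axis and vertical below 0.06 rad and contact force between the fingers and paddle below 0.3 N and x of brush_grip in the frame of brush_bay between -0.008 and 0.008 m and y of brush_grip in the frame of brush_bay between -0.008 and 0.008 m and z of brush_grip in the frame of brush_bay between -0.003 and 0.003 m and x of brush_tip in the frame of brush_bay above 0.07 m and contact force between the fingers and brush below 0.3 N and velocity of joint lamp between -0.02 and 0.02 rad/s and linear speed of each of paddle, brush below 0.02 m/s); the robot touches nothing.
It fails at once if a bystander (plate, tip box, tube rack, bottle, pipette) moved more than 30 mm or the bottle tipped over (distance of any of plate, tipbox, tuberack, bottle, pipette from where it was at the start of the episode above 0.03 m or angle between bottle's own z axis and vertical above 0.5 rad).
It also fails if it takes over 72 s, if anything falls off the work surface, if the arm or the gripper's body presses on something with over 40 N, if the wrist force passes 120 N, or if a joint passes its speed limit or range.

## Robot

A 6-joint arm with a two-finger parallel gripper is mounted at the origin on the work surface. World frame = base frame: x ahead of the robot, y to its left, z up, the work surface at z = 0. Lengths are in mm, angles in rad, forces in N, time in s.
With the tool pointing down it reaches from about 325 to 850 mm from the base axis. Payload 4.4 kg.
Tool frame: the origin (TCP) lies between the finger pads; the fingertips stand ctrl.tip_extent ahead of it and the grasp point (between the pads) lies 8 mm behind it (ctrl.tip_extent is the distance from the TCP to the fingertips, in mm); z points along the fingers, x is the direction in which the jaws open and shut, and the axes are right-handed (so a half turn about z gives the same grasp; the last joint's range is limited). The gripper opens to 94 mm and grips with 3 to 60 N. Pads are 16 mm wide; open, the fingers measure 119 mm over their backs; the gripper's body (75 mm by 177 mm) begins 78 mm behind the grasp point.
Start: joints at [-1.456, 0.207, 1.542, -0, 1.393, -0.15], TCP at [150.474, -554.964, 216.447] pointing down, gripper open.
Joint ranges: [-2.73, 2.73], [-0.86, 2.22], [0.23, 2.46], [-1.11, 4.25], [0.08, 2.63], [-2.82, 2.82]. Speed limits (rad/s): [2.79, 2.79, 3.14, 3.14, 3.14, 3.14].

## Interface

Orientations are given as a 3x3 rotation matrix whose columns are the frame's x, y, z axes.
In Python, from workcell import ctrl, capture, camera_info, job gives the robot as it stands.
- The arm moves only by the tool play_rows, never from a script. Its argument "targets" is a list of rows, each a list of 5 numbers: the closure in counts, from 0 (fully open) to 255 (shut), then the shift along the tool's x, y, z in mm, then the turn about the tool's z in rad. A call has 1 to 5 rows; each row is the pose to reach, as a shift and turn from the pose measured when the call began, along the tool's axes at that moment; what a row does not reach only later rows make up. A row lasts 1/12 s, in which the tool goes at most 41.7 mm and 7.16 degrees, less where a joint would pass 70% of its speed; a pose out of reach is approached as far as the arm can. A call with a gripper value outside its range is refused whole. The fingers move at their own pace and stop on an object; "grip_force" is the grip in N (left out, the last holds). Time passes only in rows, so rows that repeat a pose let the fingers close. It gives the time, the measured TCP pose, the force and the opening at its end, in the units of the state.
- ctrl.state(): the state, without advancing time (a new reading comes with each control period).
- capture(name): name is "side" or "top"; returns (picture, depth): 480x640x3 uint8, blue, green, red; 480x640 float32, mm along the optical axis (not along the pixel's ray), 0 where there is no reading.
- camera_info(name): a dict with "vertical_fov" (degrees; the focal length in pixels is half the picture's height over the tangent of half this angle, whatever the lens; pixels are square), "cx", "cy" (the principal point, pixels), "k1" (the pictures are not rectified: a ray, as slopes to the right and down, at radius r is drawn at 1 + k1 r^2 times it, then the intrinsics apply), "world_to_cam" (4x4, takes a point from world to camera coordinates). Camera axes: x right, y down, z forward; pixel columns grow to the right and rows downward; lengths in mm; the calibration is good to about 2 mm. A picture is of the moment at which its call begins. camera_info takes no time and is no camera call.
- job.close_job(): hands the job in, once; it reports no verdict.
The state is a dict: "t": time; "qpos": joint angles; "joint_velocities": joint speeds; "joint_torque": joint torques, N m; "tool_pos": TCP position; "tool_rot": TCP orientation; "wrist_force": force on the tool from outside, world axes, zero at the start; "ft_torque": the same for the moment, N m; "opening": opening from 0.0 (shut) to 1.0 (fully open).
Only numpy, scipy, OpenCV 4.12 (cv2) and the standard library are available. Lean on these libraries where they do the work, as an engineer would, in place of code of your own. Each camera call takes 0.05 s, during which the arm holds its last target. There are 200 camera calls.

## Working session

There is one attempt and no reset: what is moved stays moved. The work goes in short steps, Python scripts to look and compute and a tool call to move; the robot and the scene stay as the last step left them, time stands still between calls to the robot, and variables do not carry over. Pictures are saved under pics/ and viewed, about 8 in all and at most 12, crops included, and the job is handed in when it is done.

Besides the shell and the picture viewer there is one more tool, called after ">>>" in YAML: its name, and indented under it one key for each argument. play_rows: Moves the arm, as the interface text tells. Its arguments: {"type":"object","properties":{"targets":{"type":"array"},"grip_force":{"type":"number"}},"required":["targets"]}

```bash
ls; mkdir -p pics; python3 - <<'E'
from workcell import ctrl,capture,camera_info
import cv2,numpy as np
print(ctrl.state(),ctrl.tip_extent)
for n in("top","side"):
    im,d=capture(n); cv2.imwrite(f"pics/{n}0.png",im); np.save(f"{n}0.npy",d); print(n,camera_info(n))
E
```

```text
pics
{'t': 0.0, 'qpos': array([-1.45649182e+00,  2.07428038e-01,  1.54292838e+00, -1.80247290e-06,
        1.39348378e+00, -1.50514682e-01]), 'joint_velocities': array([-0.00039285, -0.00085938,  0.00082749, -0.00193261,  0.00111344,
        0.00033348]), 'joint_torque': array([ 1.53187018e-03, -3.70869362e+01, -2.81417888e+01,  6.98578265e-02,
        3.60573130e-02, -1.75938426e-04]), 'tool_pos': array([ 150.38892604, -554.18619981,  215.29834872]), 'tool_rot': array([[ 2.61734783e-01, -9.65139802e-01, -2.58107598e-04],
       [-9.65137277e-01, -2.61734696e-01,  2.23267171e-03],
       [-2.22239605e-03, -3.35258582e-04, -9.99997474e-01]]), 'wrist_force': array([-0.30857371,  0.0235178 ,  0.06774229]), 'ft_torque': array([-0.00824897, -0.03479201, -0.04771653]), 'opening': 0.9985257357056596} 11.0
top {'vertical_fov': 49.95348083566699, 'cx': 317.05012281773395, 'cy': 250.06327268347007, 'k1': -0.0895774983593056, 'world_to_cam': array([[-3.09660325e-03, -9.99784731e-01, -2.05159172e-02,
        -1.65990721e+01],
       [-9.92613819e-01,  5.56124071e-03, -1.21189433e-01,
         5.64027628e+02],
       [ 1.21277439e-01,  1.99891073e-02, -9.92417361e-01,
         1.06645101e+03],
       [ 0.00000000e+00,  0.00000000e+00,  0.00000000e+00,
         1.00000000e+00]])}
side {'vertical_fov': 52.12600407398885, 'cx': 316.35765275250554, 'cy': 240.17553246591976, 'k1': 0.007949800017735107, 'world_to_cam': array([[-8.08336188e-01, -5.88476162e-01,  1.69827196e-02,
         4.29431420e+02],
       [-3.48146903e-01,  4.54557547e-01, -8.19860458e-01,
         2.81053458e+02],
       [ 4.74748713e-01, -6.68635359e-01, -5.72311468e-01,
         9.89886712e+02],
       [ 0.00000000e+00,  0.00000000e+00,  0.00000000e+00,
         1.00000000e+00]])}
```

View pics/top0.png

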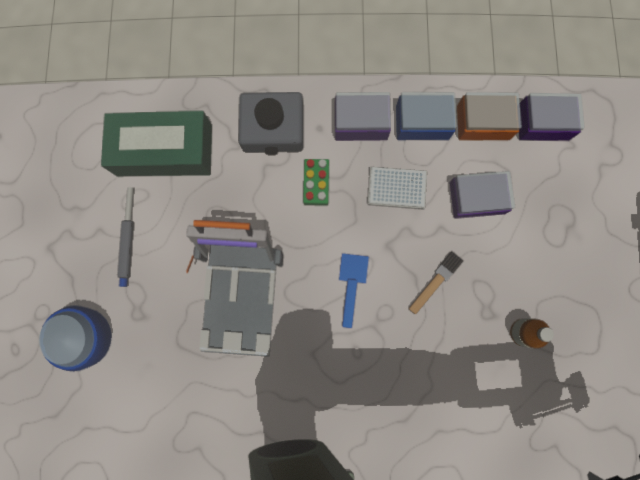

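View pics/side0.png

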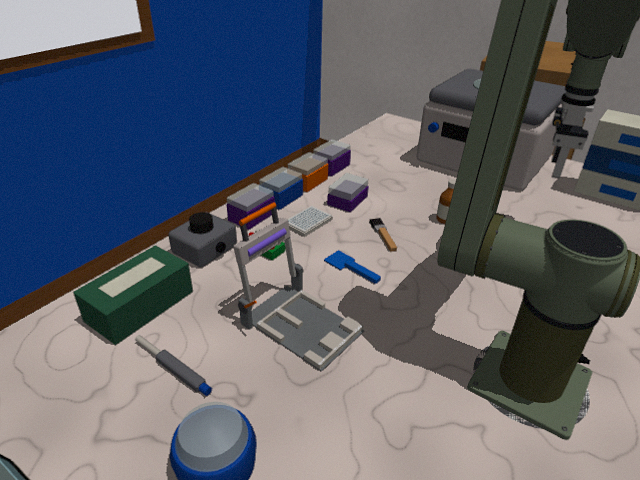

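```bash
cat > h.py <<'E'
import numpy as np,cv2
from workcell import ctrl,capture,camera_info
def K(c):
    f=240/np.tan(np.radians(c["vertical_fov"])/2); return f,c["cx"],c["cy"],c["k1"]
def rays(c,uv):
    f,cx,cy,k=K(c); d=(np.asarray(uv,float)-[cx,cy])/f; u=d.copy()
    for _ in range(20): u=d/(1+k*(u**2).sum(-1,keepdims=True))
    return u
def cloud(n,d):
    c=camera_info(n); v,u=np.mgrid[:480,:640]; r=rays(c,np.dstack([u,v]))
    P=np.dstack([r,np.ones((480,640))])*d[...,None]; W=np.linalg.inv(c["world_to_cam"])
    return P@W[:3,:3].T+W[:3,3]
def plane(n,uv,z):
    c=camera_info(n); W=np.linalg.inv(c["world_to_cam"]); r=rays(c,uv)
    D=np.c_[r,np.ones(len(r))]@W[:3,:3].T; o=W[:3,3]
    return o+D*((z-o[2])/D[:,2])[:,None]
def proj(n,X):
    c=camera_info(n); M=c["world_to_cam"]; p=np.atleast_2d(X)@M[:3,:3].T+M[:3,3]; f,cx,cy,k=K(c)
    u=p[:,:2]/p[:,2:]; u=u*(1+k*(u**2).sum(1,keepdims=True)); return u*f+[cx,cy]
E
python3 - <<'E'
from h import *
im=cv2.imread("pics/top0.png"); d=np.load("top0.npy"); P=cloud("top",d)
hsv=cv2.cvtColor(im,cv2.COLOR_BGR2HSV)
def rep(name,m):
    pts=P[m]; print(name,m.sum(),pts.mean(0).round(1),"z pct",np.percentile(pts[:,2],[5,50,95]).round(1))
    r=cv2.minAreaRect(pts[:,:2].astype(np.float32)); print(r, cv2.boxPoints(r).round(0).tolist())
H,S,V=hsv[...,0],hsv[...,1],hsv[...,2]
def roi(a,b,c,e):
    m=np.zeros((480,640),bool); m[b:e,a:c]=1; return m
print("bench z",np.median(P[roi(285,270,330,300)],0),P[roi(285,270,330,300)][:,2].std())
rep("paddle",roi(330,245,380,335)&(H>100)&(H<125)&(S>120))
m=roi(400,240,475,320)&(P[...,2]>4); rep("brush",m)
b=m&(V<75); rep("bristle",b)
w=roi(400,240,475,320)&(H<20)&(S>100); rep("wood",w)
st=roi(195,265,285,365)&(P[...,2]>3)&(P[...,2]<30); rep("station",st)
cv2.imwrite("pics/crop1.png",np.hstack([cv2.resize(im[200:365,180:300],None,fx=3.4,fy=3.4,interpolation=cv2.INTER_CUBIC),cv2.resize(im[200:365,330:480][:,:140],None,fx=2.7,fy=3.4)]))
E
```

```text
bench z [491.47617196   3.78203154   0.9448247 ] 80.85835896789965
paddle 1059 [498.3 -93.6  12.8] z pct [ 3.7  8.6 19.1]
((481.0135192871094, -85.39301300048828), (60.54854965209961, 156.99258422851562), 75.49755859375) [[397.0, -95.0], [549.0, -134.0], [565.0, -76.0], [413.0, -36.0]]
brush 1254 [ 498.8 -270.5   39.1] z pct [ 4.2 12.2 20.2]
((504.8624572753906, -202.6015625), (319.4112548828125, 172.2971649169922), 88.61416625976562) [[415.0, -360.0], [587.0, -364.0], [595.0, -45.0], [423.0, -41.0]]
bristle 228 [ 539.4 -311.2   10.8] z pct [ 7.5 10.8 13.9]
((538.8452758789062, -310.671630859375), (31.281330108642578, 37.07441329956055), 48.41263961791992) [[515.0, -310.0], [542.0, -335.0], [563.0, -311.0], [535.0, -287.0]]
wood 320 [ 470.6 -252.5   20.6] z pct [13.8 17.2 20.7]
((443.7850341796875, -172.3979949951172), (58.93267059326172, 257.38165283203125), 18.683481216430664) [[375.0, -60.0], [457.0, -304.0], [513.0, -285.0], [430.0, -41.0]]
station 6633 [436.3 152.4  10. ] z pct [ 3.8  8.  20.8]
((428.4560546875, 151.90721130371094), (215.46075439453125, 196.70211791992188), 0.272502064704895) [[320.0, 250.0], [321.0, 53.0], [537.0, 54.0], [536.0, 251.0]]
```

View pics/crop1.png

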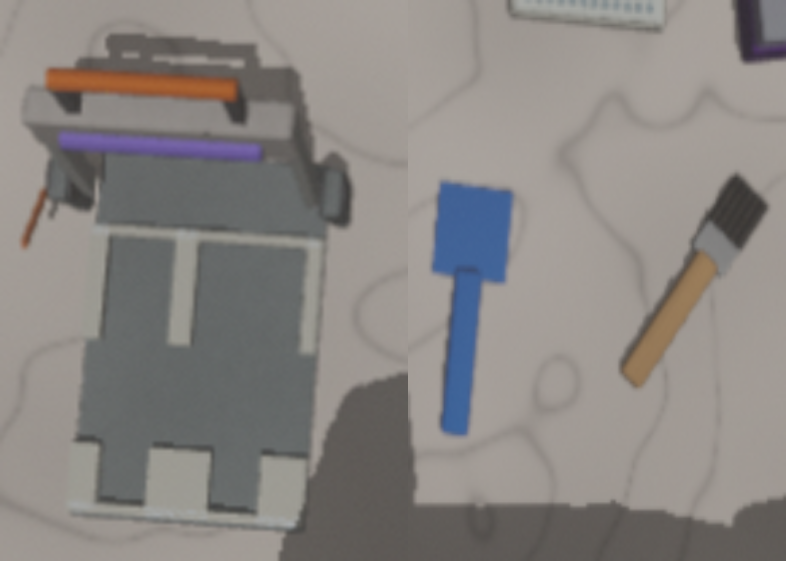

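```bash
cat > fit.py <<'E'
from h import *
from scipy.optimize import least_squares
def fit(n,uv,L,x0):
    uv=np.array(uv,float);L=np.array(L,float)
    def T(p):
        c,s=np.cos(p[2]),np.sin(p[2]); return np.c_[L[:,0]*c-L[:,1]*s+p[0],L[:,0]*s+L[:,1]*c+p[1],L[:,2]]
    r=least_squares(lambda p:(proj(n,T(p))-uv).ravel(),x0,x_scale=[10,10,.1]); return r.x,r.fun.reshape(-1,2)
E
python3 - <<'E'
from fit import *
a=lambda l:[(180+x/3.4,200+y/3.4) for x,y in l]
b=lambda l:[(330+(x-408)/2.7,200+y/3.4) for x,y in l]
st=fit("top",a([(188,345),(168,343),(302,352),(101,339),(150,451),(211,457),(261,459),(97,445)]),
 [(28,35,18),(28,49,18),(28,-35,18),(28,93,18),(-38,55,18),(-38,16,18),(-38,-16,18),(-38,87,18)],[430,130,0])
pa=fit("top",b([(441,182),(513,191),(505,282),(433,271),(443,433),(466,434)]),[(90,30,6),(90,-30,6),(30,-30,6),(30,30,6),(-70,11,16),(-70,-11,16)],[480,-85,0])
br=fit("top",b([(737,173),(768,207),(621,372),(640,388),(697,250),(717,270)]),[(90,17,10),(90,-17,10),(-70,10,16),(-70,-10,16),(29,10,16),(29,-10,16)],[480,-270,-.7])
for n,(x,r) in zip(("station","paddle","brush"),(st,pa,br)): print(n,x.round(3),"res px",r.round(1).tolist())
p,_=st; c,s=np.cos(p[2]),np.sin(p[2]); B=p[:2]+71*np.array([-s,c]); print("brush bay",B)
hg=p[:2]+125*np.array([c,s])+35*np.array([-s,c]); print("hinge",hg)
# lamp handle from depth
im=cv2.imread("pics/top0.png"); d=np.load("top0.npy"); P=cloud("top",d); hsv=cv2.cvtColor(im,cv2.COLOR_BGR2HSV)
m=np.zeros((480,640),bool); m[215:240,185:260]=1; m&=(hsv[...,0]<15)&(hsv[...,1]>150); pts=P[m]
print("lamp handle",np.median(pts,0),np.percentile(pts,[10,90],axis=0))
# side-camera check: project the fitted points
for nm,X in(("bay",[*p[:2],6]),("bbay",[*B,6]),("pad",[*pa[0][:2],16]),("bru",[*br[0][:2],16])): print(nm,proj("side",X).round(1))
im=cv2.imread("pics/side0.png")
def loc(q,l): c,s=np.cos(q[2]),np.sin(q[2]); return [[q[0]+x*c-y*s,q[1]+x*s+y*c,z] for x,y,z in l]
W=loc(p,[(28,35,18),(28,49,18),(28,-35,18),(28,93,18),(-38,55,18),(-38,16,18),(-38,-16,18),(-38,87,18)])+loc(pa[0],[(90,30,6),(90,-30,6),(30,-30,6),(30,30,6),(-70,11,16),(-70,-11,16)])+loc(br[0],[(90,17,10),(90,-17,10),(-70,10,16),(-70,-10,16)])
big=cv2.resize(im[190:370,230:410],None,fx=4,fy=4,interpolation=cv2.INTER_CUBIC)[80:680]
for u,v in proj("side",W): cv2.circle(big,(int((u-230)*4+2),int((v-190)*4+2-80)),3,(0,0,255),1)
cv2.imwrite("pics/sidechk.png",big)
E
```

```text
station [ 4.23695e+02  1.23840e+02 -7.60000e-02] res px [[0.6, 0.5], [0.0, 0.6], [-0.7, 0.8], [-0.3, 0.2], [-0.2, -0.6], [-0.1, -1.0], [-0.0, -0.4], [0.8, -0.1]]
paddle [ 4.68195e+02 -9.15040e+01 -1.25000e-01] res px [[-0.3, -0.8], [0.3, -0.2], [0.3, 0.3], [-0.5, 0.2], [-0.8, -0.2], [0.9, 0.7]]
brush [ 484.759 -267.253   -0.705] res px [[-0.2, -0.4], [0.4, -0.4], [-0.4, -0.5], [-0.2, 0.9], [0.3, 0.1], [0.1, 0.2]]
brush bay [429.05461285 194.63757517]
hinge [550.98054288 149.30472187]
lamp handle [583.70441322 141.48105865 250.87728071] [[578.89129309 104.47542619 248.62011177]
 [587.82271596 180.78812633 252.969247  ]]
bay [[322.7 322.3]]
bbay [[301.6 339.8]]
pad [[357.2 264.8]]
bru [[385.3 232.3]]
```

View pics/sidechk.png

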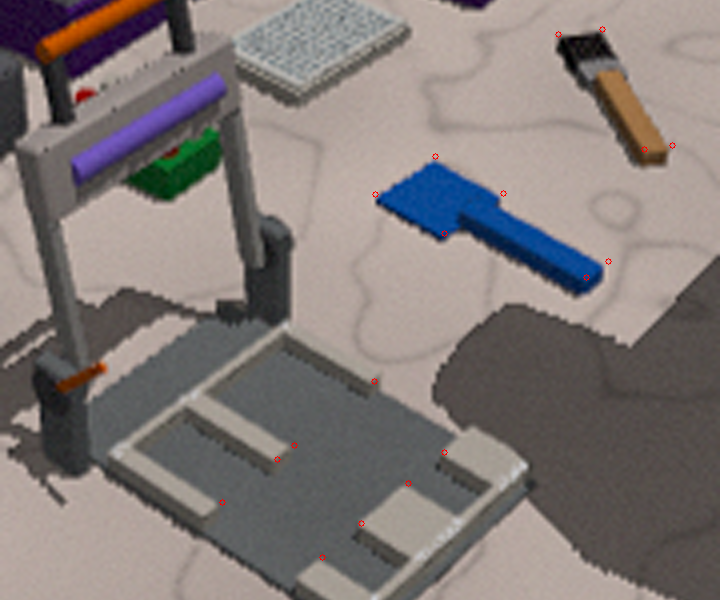

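The top view gives the station and both tools to within about 1 px, and the side view agrees to about 2 mm. The wide compartment is on the right and the lamp stands at about 1.75 rad. I'll start moving towards the paddle.

>>> play_rows:
  targets:
    - [0, -27, -31, 0, 0]
    - [0, -54, -63, 0, 0]
    - [0, -81, -95, 0, 0]
    - [0, -108, -126, 0, 0]
    - [0, -135, -158, 0, 0]

```text
t: 0.52
tool_pos: [267.8, -380.7, 215.1]
tool_rot: [[0.261, -0.965, -0.001], [-0.965, -0.261, 0.003], [-0.003, -0.0, -1.0]]
wrist_force: [0.7, -0.1, -0.2]
opening: 1.004
```

>>> play_rows:
  targets:
    - [0, -27, -31, 0, 0]
    - [0, -54, -63, 0, 0]
    - [0, -81, -95, 0, 0]
    - [0, -108, -126, 0, 0]
    - [0, -135, -158, 0, 0]

```text
t: 0.93
tool_pos: [384.7, -208.3, 215.4]
tool_rot: [[0.26, -0.966, -0.001], [-0.966, -0.26, 0.003], [-0.003, -0.0, -1.0]]
wrist_force: [0.4, -1.1, -0.9]
opening: 1.002
```

>>> play_rows:
  targets:
    - [106, -22, -26, 0, 0.09]
    - [106, -45, -54, 0, 0.18]
    - [106, -68, -82, 0, 0.28]
    - [106, -91, -111, 0, 0.39]
    - [106, -91, -111, 0, 0.39]

```text
t: 1.35
tool_pos: [470.4, -86.8, 215.5]
tool_rot: [[-0.124, -0.992, 0.001], [-0.992, 0.124, 0.006], [-0.006, 0.0, -1.0]]
wrist_force: [-0.2, 0.6, -0.1]
opening: 0.684
```

>>> play_rows:
  targets:
    - [106, 0, 0, 40, 0]
    - [106, 0, 0, 80, 0]
    - [106, 0, 0, 120, 0]
    - [106, 0, 0, 150, 0]
    - [106, 0, 0, 150, 0]

```text
t: 1.77
tool_pos: [463.7, -83.8, 58.8]
tool_rot: [[-0.123, -0.992, -0.014], [-0.992, 0.123, 0.011], [-0.009, 0.015, -1.0]]
wrist_force: [-1.1, 0.1, 0.3]
opening: 0.584
```

```bash
cat > go.py <<'E'
import sys
from h import *
# go.py x y yaw(handle dir): shifts in tool axes + turn
x,y,yaw=map(float,sys.argv[1:4]); s=ctrl.state(); R=s["tool_rot"]; p=s["tool_pos"]
d=np.array([x,y,p[2]])-p; t=yaw-np.pi/2-np.arctan2(R[1,0],R[0,0]); t=-((t+np.pi/2)%np.pi-np.pi/2)
sh=R.T@d; print("t",round(s["t"],2),"pos",p.round(1),"shift",sh.round(1),"turn",round(t,3),"rows",round(max(np.linalg.norm(sh)/41.7,abs(t)/.125),1),"open",round(s["opening"]*94,1),"F",s["wrist_force"].round(1),"q",s["qpos"].round(2))
E
python3 go.py 468.2 -91.5 -.125
```

```text
t 1.77 pos [463.7 -83.8  58.8] shift [ 7.1 -5.4 -0.1] turn 0.002 rows 0.2 open 54.9 F [-1.1  0.1  0.3] q [-0.37  0.2   1.92  0.01  1.04  1.32]
```

>>> play_rows:
  targets:
    - [106, 4, -3, 5, 0]
    - [106, 7, -5, 12, 0]
    - [106, 7, -5, 12, 0]

```text
t: 2.02
tool_pos: [468.4, -92.5, 47.1]
tool_rot: [[-0.124, -0.992, -0.013], [-0.992, 0.124, 0.01], [-0.009, 0.014, -1.0]]
wrist_force: [0.1, -0.0, 0.0]
opening: 0.582
```

```bash
python3 go.py 468.2 -91.5 -.125; python3 - <<'E'
from h import *
im,d=capture("side"); s=ctrl.state(); R=s["tool_rot"]; p=s["tool_pos"]
tips=[p+R@[sx*(27.5),sy,11] for sx in(1,-1) for sy in(8,-8)]
u=proj("side",tips); print(u.round(1).tolist())
a,b=310,190
big=cv2.resize(im[b:b+120,a:a+120],None,fx=5,fy=5,interpolation=cv2.INTER_CUBIC)
for q in u: cv2.circle(big,tuple(int(v) for v in ((q-[a,b])*5+2)),4,(0,0,255),1)
cv2.imwrite("pics/s1.png",big)
E
```

```text
t 2.02 pos [468.4 -92.5  47.1] shift [-0.9  0.3  0. ] turn 0.001 rows 0.0 open 54.7 F [ 0.1 -0.   0. ] q [-0.38  0.23  1.91  0.01  1.02  1.31]
[[366.8, 254.9], [362.0, 252.4], [353.2, 264.1], [348.3, 261.4]]
```

View pics/s1.png

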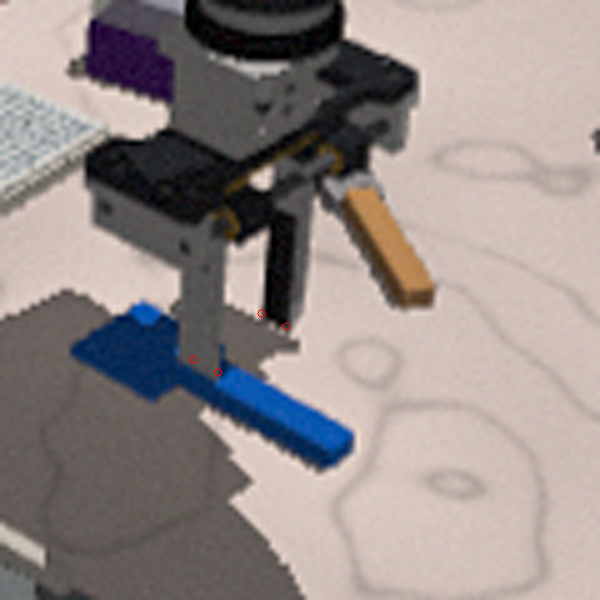

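The red marks are the predicted fingertips at about (205,366) and (275,320) in the crop, and they match the fingers, which straddle the handle. Next I go down and grip.

>>> play_rows:
  targets:
    - [106, 0, 0, 15, 0]
    - [106, 0, 0, 28, 0]
    - [106, 0, 0, 33, 0]
    - [106, 0, 0, 33, 0]

```text
t: 2.4
tool_pos: [468.5, -92.1, 15.0]
tool_rot: [[-0.124, -0.992, -0.012], [-0.992, 0.124, 0.01], [-0.009, 0.013, -1.0]]
wrist_force: [-0.3, 0.5, -0.4]
opening: 0.582
```

>>> play_rows:
  targets:
    - [255, 0, 0, 0, 0]
    - [255, 0, 0, 0, 0]
    - [255, 0, 0, 0, 0]
    - [255, 0, 0, 0, 0]
    - [255, 0, 0, 0, 0]
  grip_force: 20

```text
t: 2.82
tool_pos: [468.9, -92.3, 15.5]
tool_rot: [[-0.124, -0.992, -0.011], [-0.992, 0.124, 0.01], [-0.008, 0.012, -1.0]]
wrist_force: [0.0, 0.0, -0.9]
opening: 0.266
```

```bash
python3 go.py 468.2 -91.5 -.125
```

```text
t 2.82 pos [468.9 -92.3  15.5] shift [-0.7  0.8  0. ] turn 0.001 rows 0.0 open 25.0 F [ 0.   0.  -0.9] q [-0.38  0.29  1.92  0.01  0.95  1.31]
```

>>> play_rows:
  targets:
    - [255, 0, 0, 0, 0]
    - [255, 0, 0, 0, 0]
    - [255, 0, 0, -10, 0]
    - [255, 0, 0, -40, 0]
    - [255, 0, 0, -80, 0]
  grip_force: 25

```text
t: 3.23
tool_pos: [466.4, -91.7, 93.7]
tool_rot: [[-0.124, -0.992, -0.019], [-0.992, 0.124, 0.013], [-0.011, 0.021, -1.0]]
wrist_force: [1.2, -0.1, -0.8]
opening: 0.231
```

>>> play_rows:
  targets:
    - [255, 0, 0, -20, 0]
    - [255, 0, 0, -40, 0]
    - [255, 0, 0, -40, 0]

```text
t: 3.48
tool_pos: [470.6, -93.6, 138.8]
tool_rot: [[-0.124, -0.992, -0.01], [-0.992, 0.124, 0.009], [-0.008, 0.011, -1.0]]
wrist_force: [0.3, -0.9, -0.3]
opening: 0.228
```

```bash
python3 go.py 423.9 123.8 -.076
```

```text
t 3.48 pos [470.6 -93.6 138.8] shift [-209.9   73.3    2.5] turn -0.048 rows 5.3 open 21.4 F [ 0.3 -0.9 -0.3] q [-0.38  0.09  1.84  0.01  1.22  1.31]
```

>>> play_rows:
  targets:
    - [255, -30, 10, 0, 0]
    - [255, -65, 22, 0, -0.01]
    - [255, -100, 35, 0, -0.02]
    - [255, -135, 47, 0, -0.03]
    - [255, -170, 59, 0, -0.04]

```text
t: 3.9
tool_pos: [431.7, 83.7, 139.9]
tool_rot: [[-0.084, -0.996, -0.011], [-0.996, 0.084, 0.009], [-0.008, 0.012, -1.0]]
wrist_force: [0.8, -0.4, -0.9]
opening: 0.231
```

>>> play_rows:
  targets:
    - [255, -20, 8, 0, 0]
    - [255, -40, 14, 0, -0.005]
    - [255, -40, 14, 0, -0.008]
    - [255, -40, 14, 0, -0.008]

```text
t: 4.23
tool_pos: [420.2, 125.2, 139.5]
tool_rot: [[-0.074, -0.997, -0.013], [-0.997, 0.074, 0.009], [-0.008, 0.013, -1.0]]
wrist_force: [-0.5, -0.7, -0.7]
opening: 0.231
```

```bash
python3 go.py 424.4 123.8 -.076
```

```text
t 4.23 pos [420.2 125.2 139.5] shift [ 1.1 -4.3 -0.1] turn 0.002 rows 0.1 open 21.7 F [-0.5 -0.7 -0.7] q [0.08 0.   1.94 0.01 1.21 1.73]
```

Lower to just above the walls (underside about 45 mm), then check with the cameras.

>>> play_rows:
  targets:
    - [255, 1, -4, 25, 0]
    - [255, 1, -4, 55, 0]
    - [255, 1, -4, 80, 0]
    - [255, 1, -4, 80, 0]

```text
t: 4.57
tool_pos: [418.4, 122.8, 54.6]
tool_rot: [[-0.076, -0.997, -0.024], [-0.997, 0.076, 0.007], [-0.005, 0.024, -1.0]]
wrist_force: [-0.6, -1.1, -0.9]
opening: 0.232
```

```bash
python3 go.py 424.4 123.8 -.076; python3 - <<'E'
from h import *
im,d=capture("side"); im2,d2=capture("top"); cv2.imwrite("pics/t2raw.png",im2)
a,b=230,240
A=cv2.resize(im[b:b+140,a:a+140],None,fx=4,fy=4,interpolation=cv2.INTER_CUBIC)
B=cv2.resize(im2[230:370,190:250+40],None,fx=4,fy=4,interpolation=cv2.INTER_CUBIC)[:,:230]
cv2.imwrite("pics/s2.png",np.hstack([A,B]))
E
```

```text
t 4.57 pos [418.4 122.8  54.6] shift [-1.4 -5.9 -0.1] turn 0.0 rows 0.1 open 21.8 F [-0.6 -1.1 -0.9] q [0.08 0.14 2.   0.01 1.03 1.72]
```

View pics/s2.png

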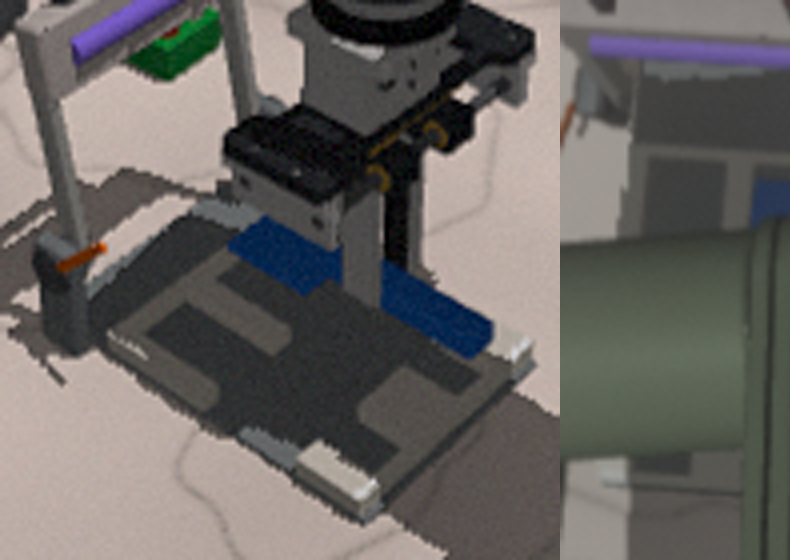

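The paddle hangs level over the wide compartment, blade towards the hinge, about 6 mm short in x. I correct that while going down.

>>> play_rows:
  targets:
    - [255, -1, -5, 4, 0]
    - [255, -1, -6, 10, 0]
    - [255, -1, -6, 14, 0]
    - [255, -1, -6, 14, 0]

```text
t: 5.0
tool_pos: [428.5, 124.1, 44.6]
tool_rot: [[-0.076, -0.997, -0.015], [-0.997, 0.075, 0.008], [-0.007, 0.016, -1.0]]
wrist_force: [-0.0, 0.6, -0.6]
opening: 0.23
```

```bash
python3 go.py 424.4 123.8 -.076; python3 - <<'E'
from h import *
im,d=capture("side"); a,b=280,270
A=cv2.resize(im[b:b+90,a:a+110],None,fx=7,fy=7,interpolation=cv2.INTER_CUBIC)[:600]
# predicted blade / bay corners
from numpy import cos,sin
def loc(x,y,w,l): return [[x+p*cos(w)-q*sin(w),y+p*sin(w)+q*cos(w),z] for p,q,z in l]
pb=loc(423.9,123.8,-.076,[(95,-35,18),(95,35,18),(28,35,18),(28,-35,18),(-38,16,18),(-38,-16,18)])
for q in proj("side",pb): cv2.circle(A,tuple(int(v) for v in ((q-[a,b])*7+3)),4,(0,0,255),1)
s=ctrl.state(); t=s["tool_pos"]; pp=loc(t[0]-.5,t[1],-.076,[(90,-30,t[2]-15.5+6),(90,30,t[2]-9.5),(30,30,t[2]-9.5),(-70,-11,t[2]+.5),(-70,11,t[2]+.5)])
for q in proj("side",pp): cv2.circle(A,tuple(int(v) for v in ((q-[a,b])*7+3)),4,(0,255,255),1)
cv2.imwrite("pics/s3.png",A)
E
```

```text
t 5.0 pos [428.5 124.1  44.6] shift [0.6 4.  0.1] turn 0.0 rows 0.1 open 21.6 F [-0.   0.6 -0.6] q [0.08 0.17 1.99 0.01 1.   1.72]
```

View pics/s3.png

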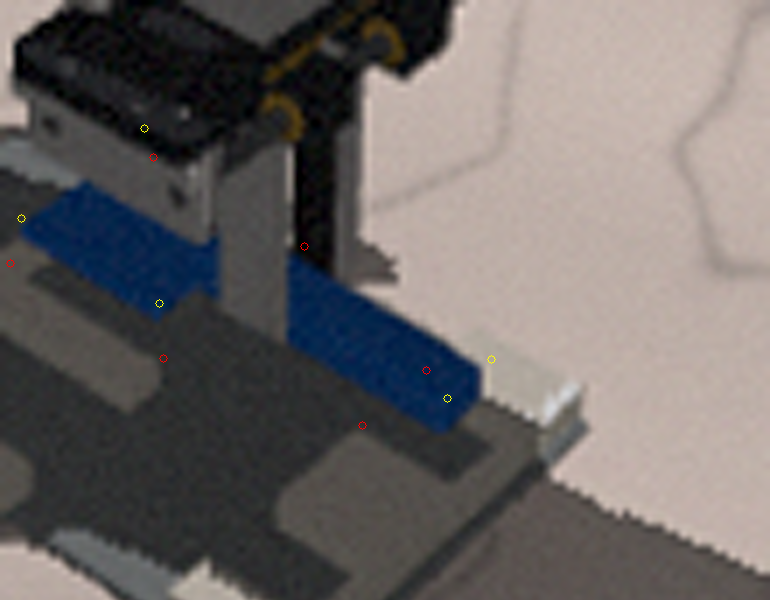

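Both sets of marks are offset by the same 1–1.5 px, so paddle and station agree with each other. Correct by 4 mm and go down.

>>> play_rows:
  targets:
    - [255, 0.5, 3, 3, 0]
    - [255, 0.5, 4, 5, 0]
    - [255, 0.5, 4, 5, 0]
    - [255, 0.5, 4, 5, 0]

```text
t: 5.38
tool_pos: [423.9, 124.0, 39.7]
tool_rot: [[-0.075, -0.997, -0.016], [-0.997, 0.075, 0.008], [-0.007, 0.016, -1.0]]
wrist_force: [-0.3, -0.1, -1.0]
opening: 0.231
```

```bash
python3 go.py 424.4 123.8 -.076
```

```text
t 5.38 pos [423.9 124.   39.7] shift [ 0.2 -0.5 -0. ] turn 0.001 rows 0.0 open 21.7 F [-0.3 -0.1 -1. ] q [0.08 0.17 2.   0.01 0.98 1.72]
```

>>> play_rows:
  targets:
    - [255, 0, 0, 6, 0]
    - [255, 0, 0, 11, 0]
    - [255, 0, 0, 16, 0]
    - [255, 0, 0, 18, 0]
    - [255, 0, 0, 18, 0]

```text
t: 5.8
tool_pos: [423.3, 124.2, 21.4]
tool_rot: [[-0.075, -0.997, -0.017], [-0.997, 0.075, 0.008], [-0.007, 0.018, -1.0]]
wrist_force: [-0.9, -0.6, 0.5]
opening: 0.234
```

```bash
python3 go.py 424.4 123.8 -.076
```

```text
t 5.8 pos [423.3 124.2  21.4] shift [ 0.3 -1.1 -0. ] turn 0.001 rows 0.0 open 22.0 F [-0.9 -0.6  0.5] q [0.08 0.21 2.01 0.01 0.94 1.72]
```

>>> play_rows:
  targets:
    - [130, 0, -0.5, 0, 0]
    - [130, 0, -0.5, 0, 0]
    - [130, 0, -0.5, 0, 0]
    - [130, 0, -0.5, 0, 0]
    - [130, 0, -0.5, 0, 0]

```text
t: 6.22
tool_pos: [423.8, 124.1, 21.4]
tool_rot: [[-0.075, -0.997, -0.017], [-0.997, 0.075, 0.008], [-0.007, 0.018, -1.0]]
wrist_force: [-0.2, -0.4, 0.2]
opening: 0.491
```

>>> play_rows:
  targets:
    - [130, 0, 0, -15, 0]
    - [130, 0, 0, -50, 0]
    - [130, 0, 0, -90, 0]
    - [130, 0, 0, -130, 0]
    - [130, 0, 0, -150, 0]

```text
t: 6.63
tool_pos: [429.0, 123.2, 176.3]
tool_rot: [[-0.075, -0.997, -0.009], [-0.997, 0.075, 0.009], [-0.008, 0.01, -1.0]]
wrist_force: [1.0, -0.7, 0.3]
opening: 0.493
```

```bash
python3 go.py 484.8 -267.3 -.705
```

```text
t 6.63 pos [429.  123.2 176.3] shift [385.2 -84.9  -3.9] turn 0.63 rows 9.5 open 46.4 F [ 1.  -0.7  0.3] q [ 0.08 -0.03  1.88  0.01  1.3   1.72]
```

>>> play_rows:
  targets:
    - [125, 38, -8, 0, 0]
    - [125, 77, -17, 0, 0]
    - [125, 116, -25, 0, 0]
    - [125, 155, -34, 0, 0]
    - [125, 193, -42, 0, 0]

```text
t: 7.05
tool_pos: [456.5, -74.2, 174.7]
tool_rot: [[-0.075, -0.997, -0.008], [-0.997, 0.075, 0.008], [-0.008, 0.009, -1.0]]
wrist_force: [1.4, -0.2, 0.1]
opening: 0.51
```

>>> play_rows:
  targets:
    - [125, 38, -8, 0, 0]
    - [125, 77, -17, 0, 0]
    - [125, 116, -25, 0, 0]
    - [125, 155, -34, 0, 0]
    - [125, 180, -40, 0, 0]

```text
t: 7.47
tool_pos: [482.9, -260.6, 172.9]
tool_rot: [[-0.077, -0.997, -0.008], [-0.997, 0.077, 0.007], [-0.006, 0.008, -1.0]]
wrist_force: [-0.2, 0.4, -0.7]
opening: 0.509
```

>>> play_rows:
  targets:
    - [125, 0, 0, 0, 0.12]
    - [125, 0, 0, 0, 0.24]
    - [125, 0, 0, 10, 0.36]
    - [125, 0, 0, 20, 0.48]
    - [125, 0, 0, 40, 0.6]

```text
t: 7.88
tool_pos: [484.0, -261.6, 134.5]
tool_rot: [[-0.632, -0.775, -0.004], [-0.775, 0.632, 0.004], [-0.001, 0.005, -1.0]]
wrist_force: [0.1, -0.7, 0.9]
opening: 0.514
```

```bash
python3 go.py 484.8 -267.3 -.705; python3 - <<'E'
from fit import *
im,d=capture("top"); cv2.imwrite("pics/t3.png",np.hstack([cv2.resize(im[230:365,190:285],None,fx=4,fy=4,interpolation=cv2.INTER_CUBIC),cv2.resize(im[230:365,400:495],None,fx=4,fy=4)]))
E
```

```text
t 7.88 pos [ 484.  -261.6  134.5] shift [ 3.9 -4.2 -0. ] turn 0.021 rows 0.2 open 48.4 F [ 0.1 -0.7  0.9] q [-0.65  0.24  1.68  0.    1.23  1.6 ]
```

View pics/t3.png

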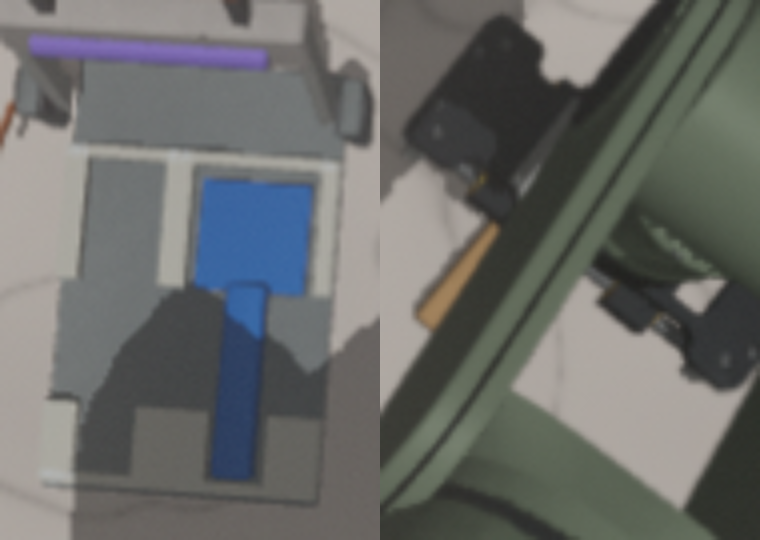

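The paddle lies in the wide compartment, blade at (250,237) in the left crop with gaps on every side. Now the brush.

>>> play_rows:
  targets:
    - [125, 2, -2, 30, 0.02]
    - [125, 4, -4, 65, 0.02]
    - [125, 4, -4, 85, 0.02]
    - [125, 4, -4, 85, 0.02]

```text
t: 8.27
tool_pos: [476.1, -260.9, 38.9]
tool_rot: [[-0.648, -0.761, -0.021], [-0.761, 0.648, 0.017], [0.001, 0.027, -1.0]]
wrist_force: [-0.6, -0.1, -0.8]
opening: 0.509
```

```bash
python3 go.py 484.8 -267.3 -.705
```

```text
t 8.27 pos [ 476.1 -260.9   38.9] shift [ -0.8 -10.7  -0.3] turn -0.0 rows 0.3 open 47.8 F [-0.6 -0.1 -0.8] q [-0.66  0.37  1.74  0.    1.06  1.61]
```

>>> play_rows:
  targets:
    - [125, 0, -4, 0, 0]
    - [125, 0, -5, 0, 0]
    - [125, 0, -6, 0, 0]
    - [125, 0, -6, 0, 0]

```text
t: 8.6
tool_pos: [482.4, -266.1, 40.7]
tool_rot: [[-0.648, -0.762, -0.018], [-0.762, 0.648, 0.014], [0.0, 0.023, -1.0]]
wrist_force: [0.0, 0.6, 1.3]
opening: 0.514
```

```bash
python3 go.py 484.8 -267.3 -.705
```

```text
t 8.6 pos [ 482.4 -266.1   40.7] shift [-0.6 -2.7 -0.1] turn 0.0 rows 0.1 open 48.3 F [0.  0.6 1.3] q [-0.66  0.38  1.72  0.    1.06  1.61]
```

>>> play_rows:
  targets:
    - [125, -0.5, -2, 8, 0]
    - [125, -0.5, -2, 16, 0]
    - [125, -0.5, -2.5, 23, 0]
    - [125, -0.5, -2.5, 26, 0]
    - [125, -0.5, -2.5, 26, 0]

```text
t: 9.02
tool_pos: [483.0, -266.0, 13.1]
tool_rot: [[-0.648, -0.762, -0.02], [-0.762, 0.648, 0.016], [0.001, 0.026, -1.0]]
wrist_force: [0.5, 0.9, -0.6]
opening: 0.506
```

```bash
python3 go.py 484.8 -267.3 -.705
```

```text
t 9.02 pos [ 483.  -266.    13.1] shift [-0.2 -2.2 -0.1] turn 0.0 rows 0.1 open 47.6 F [ 0.5  0.9 -0.6] q [-0.66  0.43  1.73  0.    1.01  1.61]
```

>>> play_rows:
  targets:
    - [255, 0, -1, -2, 0]
    - [255, 0, -2, -2, 0]
    - [255, 0, -2, -2, 0]
    - [255, 0, -2, -2, 0]
    - [255, 0, -2, -2, 0]
  grip_force: 25

```text
t: 9.43
tool_pos: [484.8, -267.6, 15.4]
tool_rot: [[-0.648, -0.762, -0.02], [-0.762, 0.648, 0.016], [0.001, 0.025, -1.0]]
wrist_force: [0.1, -0.6, 0.4]
opening: 0.21
```

>>> play_rows:
  targets:
    - [255, 0, 0, 0, 0]
    - [255, 0, 0, 0, 0]
    - [255, 0, 0, 0, 0]
    - [255, 0, 0, 0, 0]

```text
t: 9.77
tool_pos: [484.7, -267.6, 15.4]
tool_rot: [[-0.648, -0.762, -0.02], [-0.762, 0.648, 0.016], [0.001, 0.025, -1.0]]
wrist_force: [0.8, 0.2, -1.1]
opening: 0.212
```

```bash
python3 go.py 484.8 -267.3 -.705
```

```text
t 9.77 pos [ 484.7 -267.6   15.4] shift [-0.2  0.1  0. ] turn 0.0 rows 0.0 open 19.9 F [ 0.8  0.2 -1.1] q [-0.66  0.42  1.72  0.    1.02  1.61]
```

>>> play_rows:
  targets:
    - [255, 0, 0, -10, 0]
    - [255, 0, 0, -40, 0]
    - [255, 0, 0, -75, 0]
    - [255, 0, 0, -110, 0]
    - [255, 0, 0, -125, 0]

```text
t: 10.18
tool_pos: [489.7, -271.4, 146.3]
tool_rot: [[-0.648, -0.762, -0.013], [-0.762, 0.648, 0.011], [0.0, 0.017, -1.0]]
wrist_force: [0.5, -1.2, -0.5]
opening: 0.211
```

```bash
python3 go.py 429.1 194.6 -.076
```

```text
t 10.18 pos [ 489.7 -271.4  146.3] shift [-315.7  348.     5.7] turn -0.629 rows 11.3 open 19.9 F [ 0.5 -1.2 -0.5] q [-0.66  0.25  1.64  0.    1.27  1.61]
```

>>> play_rows:
  targets:
    - [255, -24, 27, 0, 0]
    - [255, -50, 55, 0, 0]
    - [255, -76, 83, 1, 0]
    - [255, -102, 112, 1, 0]
    - [255, -128, 140, 2, 0]

```text
t: 10.6
tool_pos: [465.5, -81.6, 147.5]
tool_rot: [[-0.648, -0.761, -0.012], [-0.761, 0.648, 0.01], [-0.0, 0.016, -1.0]]
wrist_force: [1.3, 0.2, -0.7]
opening: 0.211
```

>>> play_rows:
  targets:
    - [255, -26, 28, 0, 0]
    - [255, -52, 57, 0, 0]
    - [255, -78, 85, 1, 0]
    - [255, -104, 114, 1, 0]
    - [255, -125, 138, 2, 0]

```text
t: 11.02
tool_pos: [440.9, 105.4, 148.7]
tool_rot: [[-0.648, -0.762, -0.01], [-0.762, 0.648, 0.011], [-0.002, 0.015, -1.0]]
wrist_force: [1.1, -0.7, -1.3]
opening: 0.212
```

>>> play_rows:
  targets:
    - [255, -20, 22, 0, -0.12]
    - [255, -40, 44, 0, -0.24]
    - [255, -60, 66, 0, -0.36]
    - [255, -62, 70, 0, -0.48]
    - [255, -62, 70, 0, -0.6]

```text
t: 11.43
tool_pos: [427.0, 200.1, 150.6]
tool_rot: [[-0.095, -0.995, -0.01], [-0.995, 0.095, 0.012], [-0.011, 0.011, -1.0]]
wrist_force: [-0.4, -0.3, -0.8]
opening: 0.21
```

```bash
python3 go.py 429.1 194.6 -.076
```

```text
t 11.43 pos [427.  200.1 150.6] shift [ 5.2 -2.6 -0.1] turn -0.019 rows 0.2 open 19.8 F [-0.4 -0.3 -0.8] q [0.24 0.06 1.86 0.01 1.24 1.91]
```

>>> play_rows:
  targets:
    - [255, 3, -3, 20, -0.019]
    - [255, 5, -3, 45, -0.019]
    - [255, 5, -3, 70, -0.019]
    - [255, 5, -3, 90, -0.019]
    - [255, 5, -3, 100, -0.019]

```text
t: 11.85
tool_pos: [426.5, 195.5, 48.6]
tool_rot: [[-0.076, -0.997, -0.014], [-0.997, 0.076, 0.011], [-0.01, 0.014, -1.0]]
wrist_force: [0.1, 0.2, -1.6]
opening: 0.213
```

>>> play_rows:
  targets:
    - [255, 0, -4, 0, 0]
    - [255, 0, -4, 0, 0]
    - [255, 0, -4, 0, 0]

```text
t: 12.1
tool_pos: [432.0, 195.5, 49.9]
tool_rot: [[-0.076, -0.997, -0.011], [-0.997, 0.076, 0.011], [-0.01, 0.012, -1.0]]
wrist_force: [0.2, -0.5, -0.3]
opening: 0.21
```

```bash
python3 go.py 429.1 194.6 -.076
```

```text
t 12.1 pos [432.  195.5  49.9] shift [1.1 2.8 0. ] turn 0.0 rows 0.1 open 19.8 F [ 0.2 -0.5 -0.3] q [0.23 0.21 1.92 0.02 1.01 1.87]
```

>>> play_rows:
  targets:
    - [255, 1, 2, 3, 0]
    - [255, 1, 3, 7, 0]
    - [255, 1, 3, 10, 0]
    - [255, 1, 3, 10, 0]
    - [255, 1, 3, 10, 0]

```text
t: 12.52
tool_pos: [428.6, 194.8, 39.8]
tool_rot: [[-0.076, -0.997, -0.012], [-0.997, 0.076, 0.011], [-0.01, 0.012, -1.0]]
wrist_force: [-0.1, -0.5, -1.3]
opening: 0.206
```

```bash
python3 go.py 429.1 194.6 -.076; python3 - <<'E'
from h import *
im,d=capture("side"); a,b=250,270
cv2.imwrite("pics/s4.png",cv2.resize(im[b:b+100,a:a+120],None,fx=6,fy=6,interpolation=cv2.INTER_CUBIC))
E
```

```text
t 12.52 pos [428.6 194.8  39.8] shift [ 0.1 -0.5 -0. ] turn 0.0 rows 0.0 open 19.4 F [-0.1 -0.5 -1.3] q [0.23 0.22 1.93 0.02 0.99 1.87]
```

View pics/s4.png

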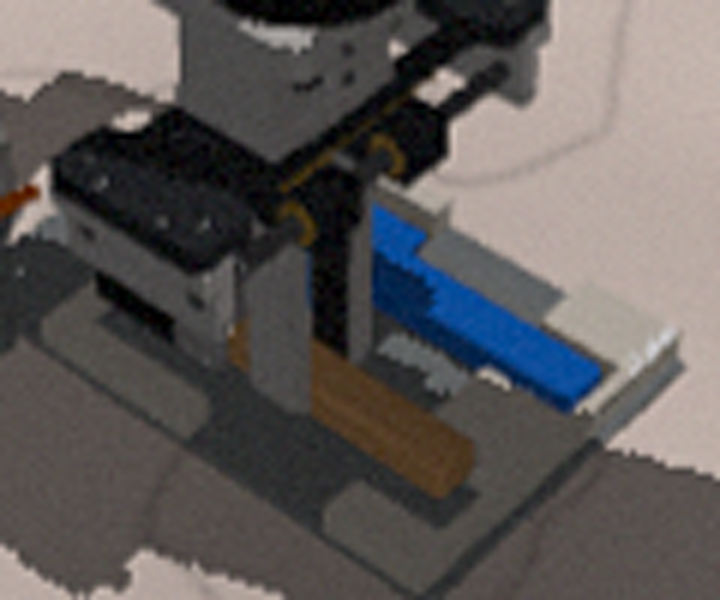

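The brush hangs over its compartment, its handle end at (455,475) in line with the rear slot. Lower and release.

>>> play_rows:
  targets:
    - [255, 0, 0, 6, 0]
    - [255, 0, 0, 11, 0]
    - [255, 0, 0, 16, 0]
    - [255, 0, 0, 18, 0]
    - [255, 0, 0, 18, 0]

```text
t: 12.98
tool_pos: [428.0, 194.9, 21.5]
tool_rot: [[-0.076, -0.997, -0.013], [-0.997, 0.076, 0.011], [-0.01, 0.014, -1.0]]
wrist_force: [-0.8, 0.0, 0.2]
opening: 0.211
```

```bash
python3 go.py 429.1 194.6 -.076
```

```text
t 12.98 pos [428.  194.9  21.5] shift [ 0.2 -1.1 -0. ] turn 0.0 rows 0.0 open 19.9 F [-0.8  0.   0.2] q [0.23 0.26 1.94 0.02 0.95 1.87]
```

>>> play_rows:
  targets:
    - [130, 0, 0, 0, 0]
    - [130, 0, 0, 0, 0]
    - [130, 0, 0, 0, 0]
    - [130, 0, 0, 0, 0]
    - [130, 0, 0, 0, 0]

```text
t: 13.4
tool_pos: [428.1, 194.9, 21.5]
tool_rot: [[-0.076, -0.997, -0.013], [-0.997, 0.076, 0.011], [-0.01, 0.014, -1.0]]
wrist_force: [0.2, -0.4, 1.0]
opening: 0.481
```

>>> play_rows:
  targets:
    - [130, 0, 0, -15, 0]
    - [130, 0, 0, -50, 0]
    - [130, 0, 0, -90, 0]
    - [130, 0, 0, -130, 0]
    - [130, 0, 0, -165, 0]

```text
t: 13.82
tool_pos: [430.4, 193.2, 189.0]
tool_rot: [[-0.076, -0.997, -0.011], [-0.997, 0.076, 0.011], [-0.01, 0.012, -1.0]]
wrist_force: [1.1, 1.0, -0.1]
opening: 0.491
```

>>> play_rows:
  targets:
    - [130, 0, 0, -30, -0.12]
    - [130, 0, 0, -60, -0.24]
    - [130, 0, 0, -90, -0.36]
    - [130, 0, 0, -110, -0.48]
    - [130, 0, 0, -110, -0.6]

```text
t: 14.23
tool_pos: [434.5, 192.6, 305.0]
tool_rot: [[0.506, -0.863, -0.0], [-0.863, -0.506, 0.014], [-0.012, -0.007, -1.0]]
wrist_force: [-0.1, 0.6, 1.1]
opening: 0.49
```

>>> play_rows:
  targets:
    - [130, 0, 0, 0, -0.12]
    - [130, 0, 0, 0, -0.24]
    - [130, 0, 0, 0, -0.36]
    - [130, 0, 0, 0, -0.48]
    - [130, 0, 0, 0, -0.6]

```text
t: 14.65
tool_pos: [434.4, 192.6, 305.1]
tool_rot: [[0.907, -0.421, -0.0], [-0.421, -0.907, 0.014], [-0.006, -0.013, -1.0]]
wrist_force: [0.0, 0.4, -0.4]
opening: 0.494
```

>>> play_rows:
  targets:
    - [130, 0, 0, 0, -0.12]
    - [130, 0, 0, 0, -0.24]
    - [130, 0, 0, 0, -0.36]
    - [130, 0, 0, 0, -0.36]

```text
t: 14.98
tool_pos: [434.2, 192.5, 304.9]
tool_rot: [[0.997, -0.073, -0.0], [-0.073, -0.997, 0.014], [-0.001, -0.014, -1.0]]
wrist_force: [-0.9, -0.3, -0.2]
opening: 0.491
```

```bash
python3 go.py 582.4 145 1.495; python3 - <<'E'
from h import *
im,d=capture("top"); P=cloud("top",d); hsv=cv2.cvtColor(im,cv2.COLOR_BGR2HSV)
ms,ds=capture("side")
cv2.imwrite("pics/t5.png",np.hstack([cv2.resize(im[200:365,190:290],None,fx=3.6,fy=3.6,interpolation=cv2.INTER_CUBIC),cv2.resize(ms[190:355,225:345],None,fx=3.6,fy=3.6,interpolation=cv2.INTER_CUBIC)]))
# lamp handle in side camera
Q=cloud("side",ds); h2=cv2.cvtColor(ms,cv2.COLOR_BGR2HSV); m=np.zeros((480,640),bool); m[195:235,235:290]=1
m&=(h2[...,0]<15)&(h2[...,1]>150); print("side handle",m.sum(),np.median(Q[m],0).round(1),np.percentile(Q[m],[5,95],axis=0).round(1).tolist())
E
```

```text
t 14.98 pos [434.2 192.5 304.9] shift [151.2  36.6  -0.7] turn 0.003 rows 3.7 open 46.1 F [-0.9 -0.3 -0.2] q [ 0.23 -0.07  1.66  0.01  1.55  0.3 ]
side handle 239 [581.9 145.1 245.7] [[576.2, -85.1, 43.6], [815.5, 192.3, 248.6]]
```

View pics/t5.png

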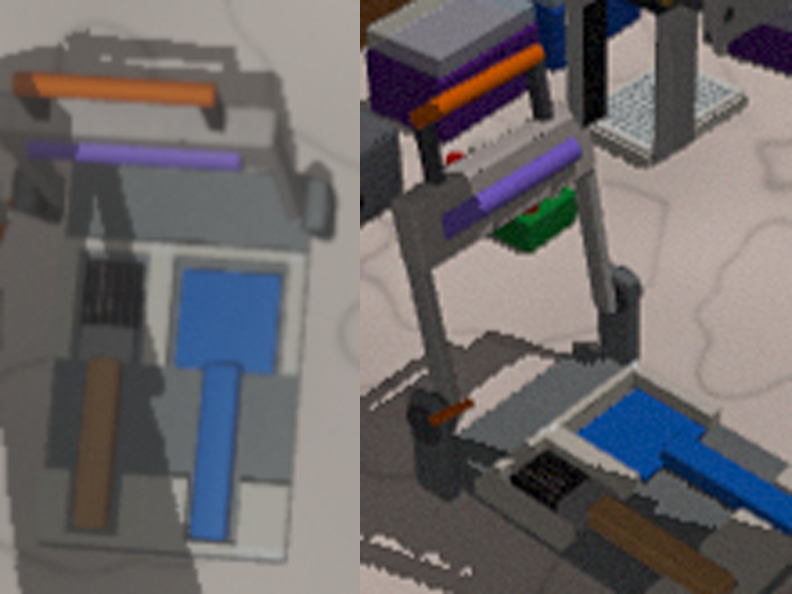

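Brush and paddle both lie between the walls, with bristles at (113,292) and blade at (228,318) in the left crop. The lamp handle is at about (582,145,245). Next I straddle it.

>>> play_rows:
  targets:
    - [130, 36, 9, 0, 0]
    - [130, 72, 18, 0, 0]
    - [130, 108, 27, 0, 0]
    - [130, 140, 34, 0, 0]
    - [130, 151, 36, 0, 0]

```text
t: 15.5
tool_pos: [585.4, 142.9, 303.3]
tool_rot: [[0.997, -0.083, 0.001], [-0.083, -0.996, 0.013], [-0.0, -0.013, -1.0]]
wrist_force: [-0.8, 0.7, 0.1]
opening: 0.496
```

>>> play_rows:
  targets:
    - [130, 0, 0, 0, 0]
    - [130, 0, 0, 5, 0]
    - [130, 0, 0, 12, 0]
    - [130, 0, 0, 20, 0]

```text
t: 15.83
tool_pos: [584.5, 143.7, 283.0]
tool_rot: [[0.997, -0.083, 0.001], [-0.083, -0.996, 0.013], [-0.0, -0.013, -1.0]]
wrist_force: [-0.6, 0.5, 0.5]
opening: 0.491
```

```bash
python3 go.py 582.4 145 1.495; python3 - <<'E'
from h import *
ms,ds=capture("side"); a,b=220,150
A=cv2.resize(ms[b:b+110,a:a+130],None,fx=5,fy=5,interpolation=cv2.INTER_CUBIC); cv2.imwrite("pics/s6.png",A)
E
```

```text
t 15.83 pos [584.5 143.7 283. ] shift [-2.2 -1.1  0. ] turn -0.007 rows 0.1 open 46.1 F [-0.6  0.5  0.5] q [0.09 0.22 1.39 0.01 1.53 0.17]
```

View pics/s6.png

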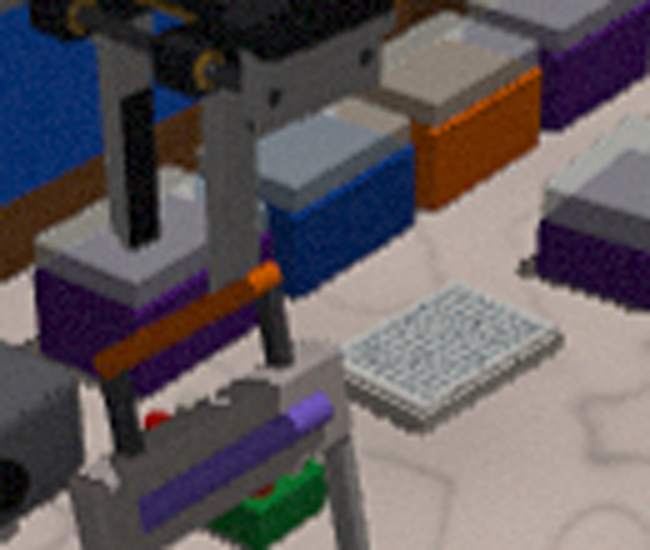

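The fingertips are at (135,245) and (232,285) in the crop, centred above the bar at (188,320). Descend and close lightly.

>>> play_rows:
  targets:
    - [130, -2, -1, 10, 0]
    - [130, -2, -1, 22, 0]
    - [130, -2, -1, 34, 0]
    - [130, -2, -1, 44, 0]
    - [130, -2, -1, 46, 0]

```text
t: 16.3
tool_pos: [579.4, 145.3, 231.2]
tool_rot: [[0.997, -0.083, -0.008], [-0.082, -0.997, 0.012], [-0.009, -0.011, -1.0]]
wrist_force: [-0.8, 0.3, -0.3]
opening: 0.49
```

>>> play_rows:
  targets:
    - [255, 0, 0, 0, 0]
    - [255, 0, 0, 0, 0]
    - [255, 0, 0, 0, 0]
    - [255, 0, 0, 0, 0]
    - [255, 0, 0, 0, 0]
  grip_force: 8

```text
t: 16.72
tool_pos: [581.0, 145.3, 232.4]
tool_rot: [[0.997, -0.083, -0.004], [-0.083, -0.997, 0.012], [-0.005, -0.012, -1.0]]
wrist_force: [4.3, -0.2, -0.2]
opening: 0.173
```

>>> play_rows:
  targets:
    - [255, 0, 0, 0, 0]
    - [255, 0, 0, 0, 0]
    - [255, 0, 0, 0, 0]

```text
t: 16.97
tool_pos: [581.8, 145.1, 232.7]
tool_rot: [[0.997, -0.083, -0.002], [-0.083, -0.997, 0.012], [-0.003, -0.012, -1.0]]
wrist_force: [3.6, 0.6, -1.0]
opening: 0.124
```

```bash
python3 go.py 582.4 145 1.495
```

```text
t 16.97 pos [581.8 145.1 232.7] shift [ 0.6  0.1 -0. ] turn -0.007 rows 0.1 open 11.7 F [ 3.6  0.6 -1. ] q [0.09 0.25 1.46 0.01 1.44 0.17]
```

>>> play_rows:
  targets:
    - [255, -18, 0, -2, 0]
    - [255, -37, 0, -2.5, 0]
    - [255, -56, 0, -1, 0]
    - [255, -74, 0, 2.5, 0]
    - [255, -92, 0, 7.5, 0]

```text
t: 17.38
tool_pos: [490.9, 151.9, 227.0]
tool_rot: [[0.997, -0.083, 0.002], [-0.083, -0.996, 0.01], [0.001, -0.01, -1.0]]
wrist_force: [3.2, -2.6, -1.3]
opening: 0.124
```

```bash
cat > lamp.py <<'E'
from h import *
s=ctrl.state(); p=s["tool_pos"]; u=(p[0]-551)*np.cos(.076)-(p[1]-149.3)*np.sin(.076)
print("u",u.round(1),"z",p[2].round(1),"a from u",np.arccos(-u/187).round(3),"from z(+11.7)",np.arcsin(min(1,(p[2]+11.7-60)/187)).round(3),"F",s["wrist_force"].round(1),"open",round(s["opening"]*94,1),s["tool_rot"][:,0].round(3),s["tool_rot"][:,2].round(3))
E
python3 lamp.py
```

```text
u -60.2 z 227.0 a from u 1.243 from z(+11.7) 1.271 F [ 3.2 -2.6 -1.3] open 11.7 [ 0.997 -0.083  0.001] [ 0.002  0.01  -1.   ]
```

>>> play_rows:
  targets:
    - [255, -18, 0, 7, 0]
    - [255, -34.5, 0, 16, 0]
    - [255, -50, 0, 26, 0]
    - [255, -62, 0, 35.5, 0]
    - [255, -70, 0, 43, 0]

```text
t: 17.8
tool_pos: [420.4, 157.6, 183.9]
tool_rot: [[0.997, -0.083, 0.003], [-0.083, -0.997, 0.009], [0.002, -0.009, -1.0]]
wrist_force: [1.8, -1.6, 0.9]
opening: 0.123
```

>>> play_rows:
  targets:
    - [255, 0, 0, 0, 0]
    - [255, 0, 0, 0, 0]
    - [255, 0, 0, 0, 0]

```text
t: 18.05
tool_pos: [419.0, 157.6, 182.8]
tool_rot: [[0.997, -0.083, -0.001], [-0.083, -0.997, 0.009], [-0.002, -0.009, -1.0]]
wrist_force: [-0.7, 0.8, -6.0]
opening: 0.125
```

```bash
python3 lamp.py; python3 - <<'E'
from h import *
ms,ds=capture("side"); a,b=220,190
A=cv2.resize(ms[b:b+150,a:a+150],None,fx=5,fy=5,interpolation=cv2.INTER_CUBIC)[:, :]; 
cv2.imwrite("pics/s7.png",A); np.save("s7d.npy",ds); cv2.imwrite("pics/s7raw.png",ms)
# lamp side-arm plane fit: purple tube & head relative position
Q=cloud("side",ds); h=cv2.cvtColor(ms,cv2.COLOR_BGR2HSV); m=(h[...,0]>118)&(h[...,0]<140)&(h[...,1]>70); m[:, 400:]=0; m[:150]=0
o=Q[m]; o=o[(o[:,2]>70)&(o[:,0]<570)&(o[:,0]>380)]; print("purple",len(o),np.median(o,0) if len(o) else "")
m=(h[...,0]<15)&(h[...,1]>140); o=Q[m]; o=o[(o[:,2]>140)&(o[:,0]<520)&(o[:,0]>380)&(o[:,1]>60)]; print("orange",len(o),np.median(o,0) if len(o) else "")
E
```

```text
u -132.3 z 182.8 a from u 0.785 from z(+11.7) 0.802 F [-0.7  0.8 -6. ] open 11.8 [ 0.997 -0.083 -0.002] [-0.001  0.009 -1.   ]
purple 242 [443.48792059 181.84465145 304.29087544]
orange 213 [417.26024483 181.35610087 193.70103836]
```

>>> play_rows:
  targets:
    - [190, 0, 0, 0, 0]
    - [190, 0, 0, 0, 0]
    - [190, 0, 0, 0, 0]
    - [190, 0, 0, 0, 0]
    - [190, 0, 0, 0, 0]

```text
t: 18.52
tool_pos: [419.9, 157.7, 183.7]
tool_rot: [[0.997, -0.083, 0.0], [-0.083, -0.997, 0.009], [-0.0, -0.009, -1.0]]
wrist_force: [0.0, 0.8, -0.3]
opening: 0.252
```

>>> play_rows:
  targets:
    - [190, 0, 0, -8, 0]
    - [190, 0, 0, -20, 0]
    - [190, 0, 0, -45, 0]
    - [190, 0, 0, -80, 0]
    - [190, 0, 0, -115, 0]

```text
t: 18.93
tool_pos: [419.1, 156.5, 300.0]
tool_rot: [[0.997, -0.083, -0.001], [-0.083, -0.997, 0.009], [-0.002, -0.009, -1.0]]
wrist_force: [-0.3, 0.5, 0.6]
opening: 0.258
```

>>> play_rows:
  targets:
    - [190, 0, 35, 0, 0]
    - [190, 0, 75, 0, 0]
    - [190, 0, 115, 0, 0]
    - [190, 0, 155, 0, 0]
    - [190, 0, 190, 0, 0]

```text
t: 19.35
tool_pos: [403.1, -34.7, 299.6]
tool_rot: [[0.997, -0.083, 0.001], [-0.083, -0.997, 0.008], [0.0, -0.008, -1.0]]
wrist_force: [1.2, -0.2, -0.0]
opening: 0.256
```

```bash
python3 lamp.py; python3 - <<'E'
from fit import *
im,d=capture("top"); ms,ds=capture("side")
cv2.imwrite("pics/f8.png",np.hstack([cv2.resize(im[230:370,180:290],None,fx=4,fy=4,interpolation=cv2.INTER_CUBIC)[:,:],cv2.resize(ms[230:370,225:310],None,fx=4,fy=4,interpolation=cv2.INTER_CUBIC)]))
for n,I,D in(("top",im,d),("side",ms,ds)):
    Q=cloud(n,D); h=cv2.cvtColor(I,cv2.COLOR_BGR2HSV)
    m=(h[...,0]<15)&(h[...,1]>140); o=Q[m]; o=o[(o[:,2]>140)&(o[:,2]<230)&(o[:,0]<480)&(o[:,0]>350)&(o[:,1]>80)&(o[:,1]<230)]
    t=np.median(o,0); u=(t[0]-551)*np.cos(.076)-(t[1]-149.3)*np.sin(.076); print(n,len(o),t.round(1),"a (bar surface)",np.arctan2(t[2]-60,-u).round(3),"r",np.hypot(u,t[2]-60).round(1))
E
```

```text
u -133.5 z 299.6 a from u 0.775 from z(+11.7) 1.571 F [ 1.2 -0.2 -0. ] open 24.0 [ 0.997 -0.083  0.   ] [ 0.001  0.008 -1.   ]
top 292 [418.  153.7 196.9] a (bar surface) 0.8 r 190.9
side 229 [416.5 161.2 192.9] a (bar surface) 0.778 r 189.4
```

View pics/f8.png

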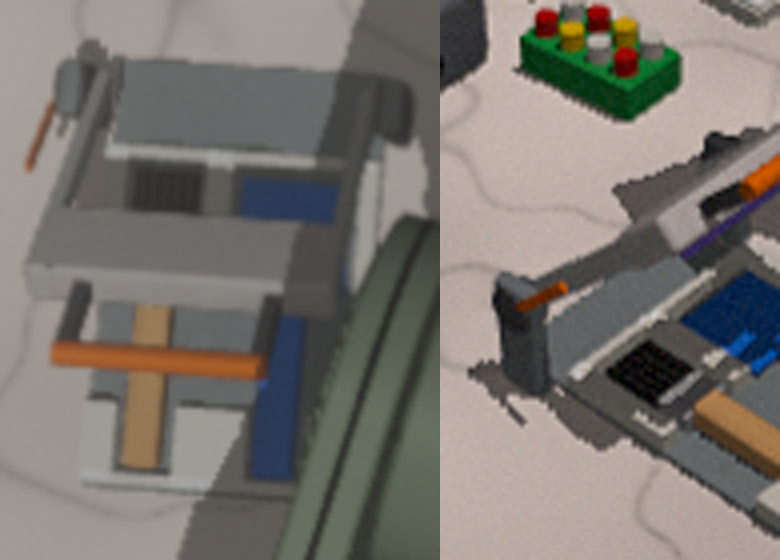

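The lamp stands at about 0.78–0.80 rad, parallel to the orange mark, with both tools in their compartments below it. The gripper is clear. A short hold, then I hand in.

>>> play_rows:
  targets:
    - [190, 0, 0, 0, 0]
    - [190, 0, 0, 0, 0]
    - [190, 0, 0, 0, 0]

```text
t: 19.7
tool_pos: [403.4, -36.2, 299.7]
tool_rot: [[0.996, -0.089, 0.001], [-0.089, -0.996, 0.007], [0.0, -0.007, -1.0]]
wrist_force: [-0.2, 0.3, -0.3]
opening: 0.258
```

```bash
python3 -c "
from workcell import job; print(job.close_job())"
```

```text
the job is handed in; nothing more can be done
None
```

I laid the paddle and the brush in their compartments, blade and bristles towards the hinge. Then I swung the lamp down by its handle, let go and moved the arm clear. The job was handed in at about 19.7 s; no verdict is given.

- **Lamp:** the last depth readings put it at 0.80 rad (top camera) and 0.78 rad (side camera), inside the allowed 0.698 to 0.873. I did not measure its speed. The side picture shows it parallel to the orange line after release.
- **Paddle and brush:** the pictures showed both flat between their walls before the lamp came down, and the last picture shows them still there. I did not measure their final offset from the bay points. At release, the tool was within about 1 mm of its target along and across, and at the height that puts the tools on the tray floor.
- **Other things:** the arm touched none of them, by its path and the force readings. I did not measure their positions.
- **Disagreement:** the two cameras differ by about 2 mm on absolute position. The shift was the same for the tools and the tray, so it should not affect the fit.

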